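Switch the seesaw gate and feed two balls down the other chute

TASK

Rock the seesaw gate over its pivot, so that it leans to the other side from where it leans now. Then, with your fingertips, push the two steel bearing balls off the end of the infeed shelf so that both roll down into the tray of that other chute. Only press and push: do not lift the balls, and leave the bottle, the ring and the stepped weight where they stand.

Things in the scene. Friction and masses are not known exactly. Their poses are not given: they have to be found in the camera images.
- sorter: The fixed bearing-ball sorter, T-shaped: infeed shelf, seesaw gate, a chute at each end of the gate. Origin on the bench right under the gate's pivot; x points along the shelf and across the gate (away from the robot), y along the gate and both chutes, z up. Behind the gate a pivot bracket (x 42 to 52 mm, 36 mm wide, 101 mm high) and the gate's mast.
- gate (a joint): Gate angle (rad) about the sorter's x; stops at -0.25, +0.25. Positive: +y end up, balls run to -y. Plate 220 mm long in y, 67 wide (x -33 to +34), 5 thick, 12 mm lips along its edges; pivot in the middle, top face there 97 mm above the bench. A weight (40 mm wide, 90 mm above the pivot, on a mast at x 64) tips it to the nearer stop and keeps it there; about 1 N down on the raised end rocks it.
- gate_end_plus (a point): Point on the gate's top face, on its centreline, 95 mm from the pivot towards the sorter's +y (15 mm from that end). About 24 mm higher than the pivot when this end is raised, 24 mm lower when it is down. Pressed below the pivot's height, it falls the rest by itself.
- gate_end_minus (a point): The same point at the gate's other end, towards the sorter's -y.
- shelf_edge (a point): Middle of the infeed shelf's end, on its deck, 100 mm above the bench, 34 mm before the pivot, 3 mm above the level gate. The shelf is 118 mm long, 80 wide; two rails along x, 10 mm high, 35 mm apart (51 outside), guide the balls. Each side of the edge a guard plate (y 25 to 60 mm, 12 mm above the deck). A ball rolls off sideways once it is wholly past the edge.
- front_ball_center (a point): Centre of the ball nearer the gate: a polished steel bearing ball, 36 mm diameter, about 0.19 kg, lying at rest on the shelf between the rails. It stays where it is left on the level shelf, and runs off to the low side once it is on the gate.
- rear_ball_center (a point): Centre of the second, equal ball, behind the first on the shelf (nearer the robot). Pushed along the sorter's +x it pushes the front one ahead of it.
- tray_plus (a point): Middle of the catch tray's floor at the foot of the chute on the sorter's +y side, 32 mm above the bench, 255 mm from the pivot in y. The chute starts 113 mm from the pivot, the tray reaches from 200 mm to its end wall at 310 mm; 70 mm wide, walls about 30 mm above the floor, end wall 83 mm above the bench.
- tray_minus (a point): Middle of the floor of the catch tray at the foot of the chute on the sorter's -y side.
- oil_bottle: White plastic oil bottle, 48 mm diameter, 110 mm high, standing loose; origin at the centre of its underside. Leave it alone.
- bearing_ring: Steel bearing ring, 56 mm outside, 34 mm inside diameter, 18 mm high, lying loose; origin at the centre of its underside. Leave it alone.
- stepped_weight: Dark steel stepped weight, 44 mm diameter below, 20 mm at the top, 60 mm high, standing loose; origin at the centre of its underside. Leave it alone.
Things that resemble listed ones, but are neither listed nor needed, are in the scene too. What is shaped like the part that bears rear_ball_center but blue or green is not meant.

How it is judged:
On the way, in this order (a step that is already met when the one before it is completed fails the run):
1. the gate has been rocked over to its other side, both balls still on the infeed shelf (((value of joint gate below -0.2 rad and distance of gate_end_plus from where it was at the start of the episode above 0.024 m) or (value of joint gate above 0.2 rad and distance of gate_end_plus from where it was at the start of the episode above 0.024 m)) and x of each of front_ball_center, rear_ball_center in the frame of sorter below -0.034 m), for 0.2 s.
2. both balls are in the tray on that side (((value of joint gate below -0.2 rad and distance of gate_end_plus from where it was at the start of the episode above 0.024 m and y of front_ball_center in the frame of sorter between 0.19 and 0.312 m and x of front_ball_center in the frame of sorter between -0.036 and 0.036 m and z of each of front_ball_center, rear_ball_center in the frame of sorter below 0.085 m and y of rear_ball_center in the frame of sorter between 0.19 and 0.312 m and x of rear_ball_center in the frame of sorter between -0.036 and 0.036 m) or (value of joint gate above 0.2 rad and distance of gate_end_plus from where it was at the start of the episode above 0.024 m and y of front_ball_center in the frame of sorter between -0.312 and -0.19 m and x of front_ball_center in the frame of sorter between -0.036 and 0.036 m and z of each of front_ball_center, rear_ball_center in the frame of sorter below 0.085 m and y of rear_ball_center in the frame of sorter between -0.312 and -0.19 m and x of rear_ball_center in the frame of sorter between -0.036 and 0.036 m))), for 0.2 s.
At the end, for the whole second after the job is handed in: The gate leans to the other side from its start (more than 0.2 rad of its 0.25), and both balls lie in the catch tray on that side (centres 190 to 312 mm from the pivot along the sorter's y, within 36 mm of the chute's centreline, less than 85 mm above the bench) (((value of joint gate below -0.2 rad and distance of gate_end_plus from where it was at the start of the episode above 0.024 m and y of front_ball_center in the frame of sorter between 0.19 and 0.312 m and x of front_ball_center in the frame of sorter between -0.036 and 0.036 m and z of each of front_ball_center, rear_ball_center in the frame of sorter below 0.085 m and y of rear_ball_center in the frame of sorter between 0.19 and 0.312 m and x of rear_ball_center in the frame of sorter between -0.036 and 0.036 m) or (value of joint gate above 0.2 rad and distance of gate_end_plus from where it was at the start of the episode above 0.024 m and y of front_ball_center in the frame of sorter between -0.312 and -0.19 m and x of front_ball_center in the frame of sorter between -0.036 and 0.036 m and z of each of front_ball_center, rear_ball_center in the frame of sorter below 0.085 m and y of rear_ball_center in the frame of sorter between -0.312 and -0.19 m and x of rear_ball_center in the frame of sorter between -0.036 and 0.036 m))); the robot touches nothing.
It fails at once if a ball is lifted 12 mm or more above where it lay on the shelf (z of any of front_ball_center, rear_ball_center in the frame of sorter above 0.13 m).
It fails at once if a ball falls off the sorter onto the bench (height (world z) of any of front_ball_center, rear_ball_center below 0.026 m).
It fails at once if a ball goes down a chute while the gate has not been rocked over (distance of gate_end_plus from where it was at the start of the episode below 0.02 m and (y of any of front_ball_center, rear_ball_center in the frame of sorter above 0.11 m or y of any of front_ball_center, rear_ball_center in the frame of sorter below -0.11 m)).
It fails at once if the bottle, the ring or the stepped weight is moved (20 mm or more) (distance of any of oil_bottle, bearing_ring, stepped_weight from where it was at the start of the episode above 0.02 m).
It also fails if it takes over 54 s, if anything falls off the work surface, if the arm or the gripper's body presses on something with over 40 N, if the wrist force passes 120 N, or if a joint passes its speed limit or range.

ROBOT

A 7-joint arm with a two-finger parallel gripper is mounted at the origin on the work surface. World frame = base frame: x ahead of the robot, y to its left, z up, the work surface at z = 0. Lengths are in m, angles in rad, forces in N, time in s.
With the tool pointing down it reaches from about 0.35 to 0.9 m from the base axis. Payload 8.1 kg.
Tool frame: the origin (TCP) lies at the centre of the arm's flange, where the gripper is bolted on; the fingertips stand 178 mm ahead of it and the grasp point (between the pads) lies 159 mm ahead of it; z points along the fingers, y is the direction in which the jaws open and shut (so a half turn about z gives the same grasp; the last joint's range is limited). The gripper opens to 92 mm and grips with 3 to 60 N. Pads are 19 mm wide; open, the fingers measure 130 mm over their backs; the gripper's body (75 mm by 190 mm) begins 47 mm behind the grasp point.
Start: joints at [-1.443, 0.434, 0.025, 1.573, -0.012, 1.134, -0.075], TCP at [0.143, 0.608, 0.405] pointing down, gripper open.
Joint ranges: [-2.62, 2.62], [-0.44, 2.09], [-1.27, 1.32], [0.08, 2.57], [-1.32, 4.46], [0.12, 2], [-2.74, 2.74]. Speed limits (rad/s): [2.22, 2.22, 3.01, 3.01, 3.14, 3.14, 3.14].

INTERFACE

Orientations are given as a rotation vector (axis times angle).
In Python, from cell import arm gives the robot as it stands. The module is installed in compiled form; this text tells all that it offers.
- The arm moves only by the tool move_arm, never from a script. Its argument "steps" is a list of rows, each a list of 4 numbers: the shift along the tool's x, y, z in mm, then the turn about the tool's z in rad. In form: [[x, y, z, twist], ...]. A call has 1 to 20 rows; each row is the pose to reach, as a shift and turn from the pose commanded when the call began, along the tool's axes at that moment; what a row does not reach only later rows make up. A row lasts 1/8 s, in which the tool goes at most 62.5 mm and 10.7 degrees, less where a joint would pass 70% of its speed; a pose out of reach is approached as far as the arm can. A call with a gripper value outside its range is refused whole. "grip" is the finger opening in mm, from 0 to 91.8, set as the call begins (left out, the last holds). The fingers move at their own pace and stop on an object; "grip_force" is the grip in N (left out, the last holds). Time passes only in rows, so rows that repeat a pose let the fingers close. It gives the time, the measured TCP pose, the force and the opening at its end, in the units of the state.
- arm.observe(): the state, without advancing time (a new reading comes with each control period).
- arm.get_image(name): name is "scene" or "top" or "wrist"; returns the picture (400x640x3 uint8, red, green, blue); there is no depth.
- arm.camera_info(name): a dict with "mtx" (3x3 intrinsics, pixels), "pose" (4x4, takes a point from camera to world coordinates); the wrist camera has in their place "T_tool_cam" (4x4, takes a point from camera to tool coordinates, whose origin is the TCP and whose axes are the flange's). Camera axes: x right, y down, z forward; pixel columns grow to the right and rows downward; lengths in m; the calibration is good to about 2 mm. The wrist camera is an equidistant fisheye: a pixel r from the principal point sees the ray r / f radians off the axis. A picture is of the moment at which its call begins: read the wrist's pose just before it. camera_info takes no time and is no camera call.
- arm.sign_off(): hands the job in, once; it reports no verdict.
The state is a dict: "clock": time; "joints": joint angles; "dq": joint speeds; "joint_efforts": joint torques, N m; "position": TCP position; "ee_rot": TCP orientation; "force": force on the tool from outside, world axes, zero at the start; "ft_torque": the same for the moment, N m; "width": opening from 0.0 (shut) to 1.0 (fully open).
Only numpy, scipy, OpenCV 4.12 (cv2) and the standard library are available. Lean on these libraries where they do the work, as an engineer would, in place of code of your own. Each camera call takes 0.05 s, during which the arm holds its last target.

## Working session

There is one attempt and no reset: what is moved stays moved. The work goes in short steps, Python scripts to look and compute and a tool call to move; the robot and the scene stay as the last step left them, time stands still between calls to the robot, and variables do not carry over. Pictures are saved under pics/ and viewed, and the job is handed in when it is done.

Besides the shell and the picture viewer there is one more tool, called after "Request:" by a JSON object that holds its "name" and its "arguments". move_arm: Moves the arm, as the interface text tells. Its arguments: {"type":"object","properties":{"steps":{"type":"array"},"grip":{"type":"number"},"grip_force":{"type":"number"}},"required":["steps"]}

```bash
mkdir -p pics
python3 - <<'E'
from cell import arm
import cv2,numpy as np
s=arm.observe();print({k:np.round(v,3).tolist() for k,v in s.items()})
for n in["scene","top"]:
    im=arm.get_image(n);cv2.imwrite(f"pics/{n}0.png",im[:,:,::-1])
    i=arm.camera_info(n);print(n,np.round(i["mtx"],1).tolist(),np.round(i["pose"],3).tolist())
i=arm.camera_info("wrist");print({k:np.round(v,3).tolist() if not isinstance(v,str) else v for k,v in i.items()})
E
```

```text
{'clock': 0.0, 'joints': [-1.443, 0.435, 0.025, 1.574, -0.012, 1.134, -0.075], 'dq': [-0.001, 0.0, -0.0, 0.0, -0.001, -0.0, -0.0], 'joint_efforts': [0.0, -66.785, 0.985, -31.447, -0.061, 0.043, 0.0], 'position': [0.143, 0.608, 0.404], 'ee_rot': [-0.362, -3.121, 0.003], 'force': [-1.778, 0.055, 0.421], 'ft_torque': [-0.037, -0.036, 0.02], 'width': 1.001}
scene [[508.8, 0.0, 323.4], [0.0, 508.8, 192.9], [0.0, 0.0, 1.0]] [[0.119, 0.816, -0.566, 1.144], [0.993, -0.093, 0.075, -0.04], [0.009, -0.571, -0.821, 0.896], [0.0, 0.0, 0.0, 1.0]]
top [[466.3, 0.0, 318.2], [0.0, 466.3, 205.4], [0.0, 0.0, 1.0]] [[-0.001, -0.996, 0.086, 0.495], [-1.0, -0.001, -0.017, 0.033], [0.017, -0.086, -0.996, 1.221], [0.0, 0.0, 0.0, 1.0]]
{'mtx': [[309.707, 0.0, 319.864], [0.0, 309.707, 197.973], [0.0, 0.0, 1.0]], 'T_tool_cam': [[0.001, -0.956, -0.293, 0.079], [1.0, 0.001, 0.0, 0.001], [-0.0, -0.293, 0.956, 0.019], [0.0, 0.0, 0.0, 1.0]]}
```

View pics/scene0.png

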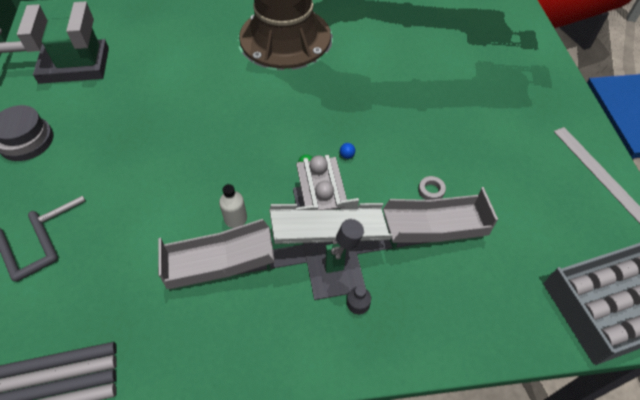

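View pics/top0.png

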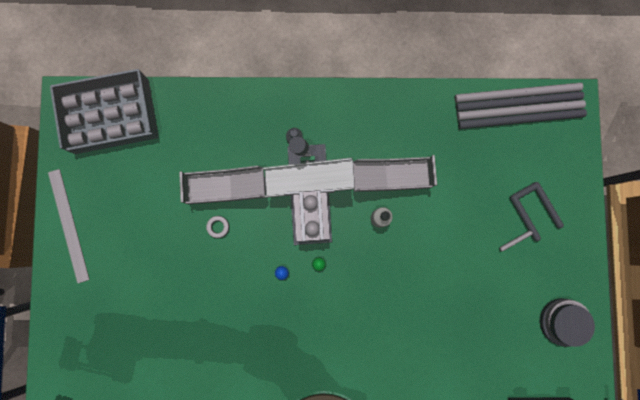

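Gate leans to +y (image left in top view, weight on that side). Candidates for the balls: grey at top (310,203) and (312,229) on the shelf; blue (281,272) and green (319,264) lie on the bench and are decoys. Close crops next.

Run:
```python
import cv2
a=cv2.imread("pics/top0.png")[120:285,170:445];cv2.imwrite("pics/topc.png",cv2.resize(a,None,fx=2.9,fy=2.9,interpolation=cv2.INTER_CUBIC))
a=cv2.imread("pics/scene0.png")[135:325,150:510];cv2.imwrite("pics/scenec.png",cv2.resize(a,None,fx=2.2,fy=2.2,interpolation=cv2.INTER_CUBIC))
```

```text
(no output)
```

View pics/topc.png

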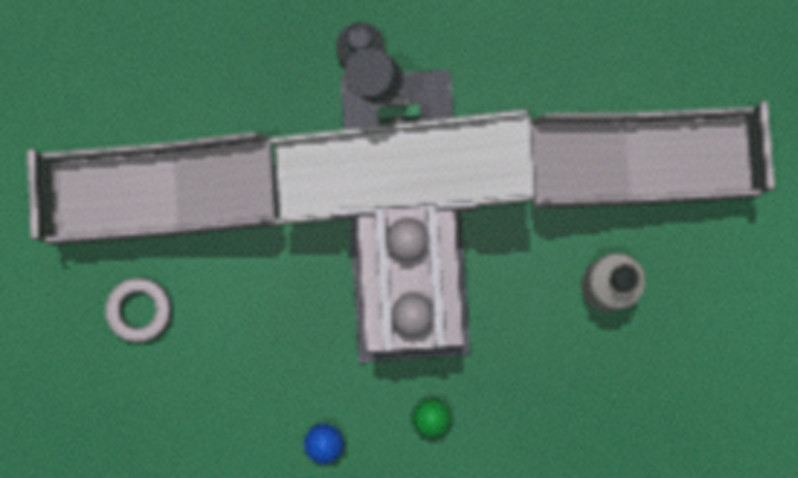

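View pics/scenec.png

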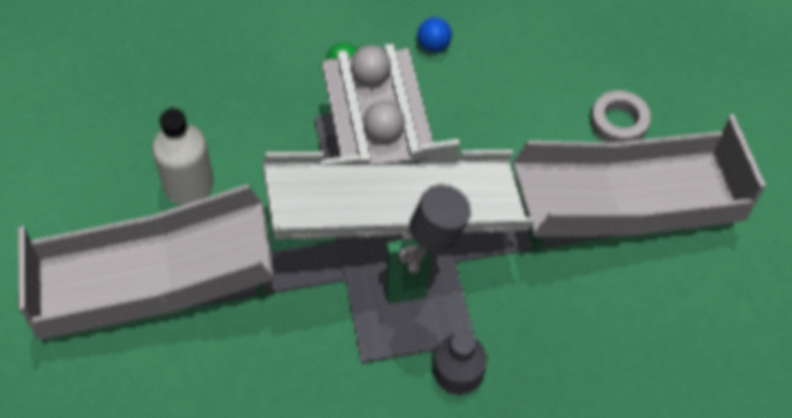

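```bash
cat > h.py <<'E'
import numpy as np
from cell import arm
def ray(n,p):
    i=arm.camera_info(n);M=np.array(i["mtx"]);T=np.array(i["pose"])
    d=T[:3,:3]@np.linalg.solve(M,[p[0],p[1],1.]);return T[:3,3],d
def plane(n,p,z):
    o,d=ray(n,p);return o+d*(z-o[2])/d[2]
def tri(p,q):
    a,u=ray("top",p);b,v=ray("scene",q)
    s=np.linalg.lstsq(np.c_[u,-v],b-a,rcond=None)[0]
    A=a+u*s[0];B=b+v*s[1];return (A+B)/2,np.linalg.norm(A-B)
def proj(n,P):
    i=arm.camera_info(n);T=np.array(i["pose"]);c=T[:3,:3].T@(np.array(P)-T[:3,3]);c=np.array(i["mtx"])@c;return c[:2]/c[2]
E
python3 - <<'E'
from h import *
np.set_printoptions(precision=4,suppress=True)
t=lambda x,y:(170+x/2.9,120+y/2.9)
s=lambda x,y:(150+x/2.2,135+y/2.2)
for n,a,b in[("front",t(407,240),s(384,122)),("rear",t(412,315),s(371,65)),
 ("endwallP",t(35,196),s(748,152)),("endwallM",t(768,146),s(32,285)),
 ("weight",t(371,74),s(442,215))]:
    print(n,*tri(a,b))
F=plane("top",t(407,240),.118);R=plane("top",t(412,315),.118);print(F,R)
P=plane("top",t(35,196),.083);M=plane("top",t(768,146),.083)
print(P,M,np.linalg.norm(P-M))
y=(P-M)/np.linalg.norm(P-M);x=np.array([y[1],-y[0],0]);O=(P+M)/2
print("O",O,"yaw",np.arctan2(x[1],x[0]),"x",x)
for n,v in[("F",F),("R",R)]:print(n,(v-O)@x,(v-O)@y)
O0=O*[1,1,0]
for sg in(-1,1):
    G=O0+y*sg*.095*np.cos(.25)+[0,0,.097-sg*.024];print("gate end",sg,G)
for nm,l in[("edge",(-.034,0,.1)),("pl",(-.033,-.107,.125+.012)),("pl2",(.034,-.107,.137)),("sback",(-.152,.04,.1)),("sback2",(-.152,-.04,.1))]:
    W=O0+x*l[0]+y*l[1]+[0,0,l[2]];q=proj("top",W);r=proj("scene",W);print(nm,W,(q-[170,120])*2.9,(r-[150,135])*2.2)
for nm,p,z in[("bottle",t(624,278),.11),("ring",t(139,310),.018),("stepw",t(359,38),.06)]:
    v=plane("top",p,z);print(nm,v,(v-O)@x,(v-O)@y)
E
```

```text
front [0.5971 0.0334 0.1112] 0.0022640169615692107
rear [0.5352 0.0293 0.1124] 0.002265189684755292
endwallP [0.6387 0.3517 0.0724] 0.005548808671791558
endwallM [ 0.6855 -0.2788  0.0496] 0.012411135631697542
weight [0.7243 0.0618 0.1645] 0.0017774044608377673
[0.5963 0.0323 0.118 ] [0.5349 0.0281 0.118 ]
[0.6366 0.346  0.083 ] [ 0.6804 -0.2761  0.083 ] 0.6236821208584509
O [0.6585 0.035  0.083 ] yaw 0.07024465353729974 x [0.9975 0.0702 0.    ]
F -0.06219925410087562 0.0016741050890139767
R -0.12374930153359635 0.0018878748985010135
gate end -1 [ 0.6649 -0.0569  0.121 ]
gate end 1 [0.652  0.1268 0.073 ]
edge [0.6246 0.0326 0.1   ] [406.6325 208.2522] [385.4787 155.9329]
pl [ 0.6331 -0.0741  0.137 ] [538.5196 192.6996] [256.9902 152.0615]
pl2 [ 0.6999 -0.0694  0.137 ] [532.102  111.0904] [267.8589 222.5399]
sback [0.5041 0.0642 0.1   ] [368.2873 353.1606] [403.8272  43.2025]
sback2 [ 0.5097 -0.0156  0.1   ] [464.7831 346.2768] [317.3266  55.694 ]
bottle [ 0.5657 -0.1469  0.11  ] -0.10535317099474382 -0.17487854211029705
ring [0.543  0.2697 0.018 ] -0.0987129606236679 0.24230116625620274
stepw [0.7787 0.0742 0.06  ] 0.12266738479531585 0.030723471846487823
```

```bash
cat >> h.py <<'E'
from scipy.spatial.transform import Rotation as Ro
O=np.array([.6585,.0355,0]);yaw=.0702
Rs=Ro.from_euler('z',yaw).as_matrix()
def W(x,y,z):return O+Rs@np.array([x,y,z])
def S(p):return Rs.T@(np.array(p)-O)
def move(x,y,tipz):
    "shift in tool mm + twist to put fingertip centre at sorter x,y and height"
    s=arm.observe();R=Ro.from_rotvec(s["ee_rot"]).as_matrix();d=W(x,y,tipz+.178)-s["position"]
    ty=R[:,1];a=yaw-np.arctan2(-ty[0],ty[1])
    return np.round(R.T@d*1000,1),"twist",round(-a,3)
def tip():
    s=arm.observe();R=Ro.from_rotvec(s["ee_rot"]).as_matrix();return np.round(S(s["position"]+R[:,2]*.178),4),np.round(R,3).tolist(),np.round(s["force"],2),s["clock"]
E
python3 -c "
from h import *
print(tip());print(move(-.012,-.085,.2))"
```

```text
(array([-0.4741,  0.6072,  0.2261]), [[-0.973, 0.229, -0.0], [0.229, 0.973, -0.001], [-0.0, -0.001, -1.0]], array([ 0.83, -0.43, -0.28]), 0.1)
(array([-646.6, -524.3,   26.8]), 'twist', np.float64(-0.301))
```

Request:
{"name": "move_arm", "arguments": {"steps": [[-20, -16, 0, 0], [-50, -41, 0, -0.02], [-90, -73, 0, -0.05], [-135, -109, 0, -0.08], [-180, -146, 0, -0.1], [-225, -182, 0, -0.13], [-270, -219, 0, -0.16], [-315, -255, 0, -0.18], [-360, -292, 0, -0.21], [-405, -328, 0, -0.24], [-450, -365, 0, -0.26], [-495, -401, 0, -0.28], [-540, -438, 0, -0.3], [-580, -470, 5, -0.3], [-612, -496, 12, -0.3], [-635, -515, 20, -0.3], [-645, -523, 26, -0.3], [-646.6, -524.3, 27, -0.3], [-646.6, -524.3, 27, -0.3]], "grip": 0}}

```text
clock: 2.48
position: [0.6521, -0.0486, 0.3778]
ee_rot: [0.111, -3.139, -0.001]
force: [0.5, -0.1, -0.5]
width: 0.003
```

```bash
python3 -c "
from h import *
import cv2
print(tip());print(move(-.012,-.085,.135),move(-.012,-.085,.088))
im=arm.get_image('wrist')[:,:,::-1];cv2.imwrite('pics/w1.png',im)
im=arm.get_image('scene')[:,:,::-1];cv2.imwrite('pics/s1.png',cv2.resize(im[135:325,150:510],None,fx=2.2,fy=2.2))
print(arm.observe()['width'])"
```

```text
(array([-0.0123, -0.0833,  0.1998]), [[-0.998, -0.07, -0.0], [-0.07, 0.998, 0.001], [0.0, 0.001, -1.0]], array([ 0.48, -0.08, -0.53]), 2.475)
(array([-0.3, -1.6, 64.8]), 'twist', np.float64(0.0)) (array([ -0.3,  -1.6, 111.8]), 'twist', np.float64(0.0))
0.0031847727741137785
```

View pics/w1.png

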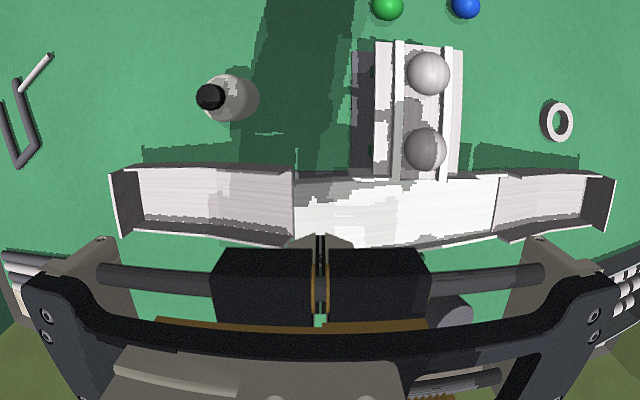

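View pics/s1.png

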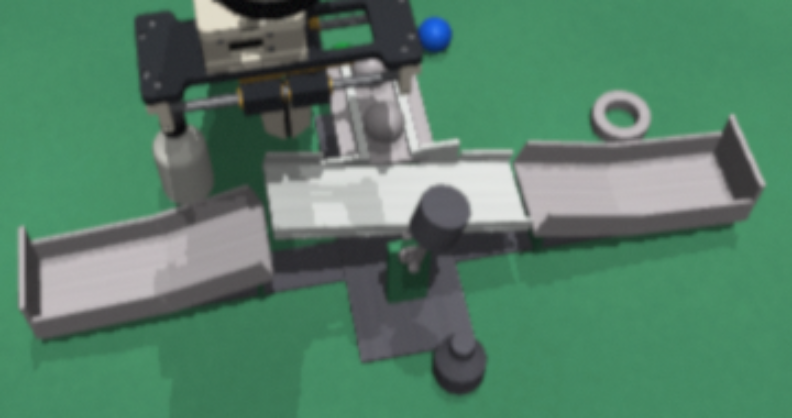

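Scene view shows the tip (crop 288,135) hanging over the raised -y end, the gate still leaning to +y. Pressing now.

Request:
{"name": "move_arm", "arguments": {"steps": [[0, -1.6, 20, 0], [0, -1.6, 45, 0], [0, -1.6, 62, 0], [0, -1.6, 72, 0], [0, -1.6, 78, 0], [0, -1.6, 84, 0], [0, -1.6, 90, 0], [0, -1.6, 96, 0], [0, -1.6, 102, 0], [0, -1.6, 107, 0], [0, -1.6, 112, 0], [0, -1.6, 114, 0], [0, -1.6, 114, 0], [0, -1.6, 114, 0]]}}

```text
clock: 4.32
position: [0.6527, -0.0516, 0.2639]
ee_rot: [-0.108, 3.139, 0.0]
force: [0.3, -0.5, 0.3]
width: 0.003
```

```bash
python3 -c "
from h import *
import cv2
print(tip())
im=arm.get_image('scene')[:,:,::-1];cv2.imwrite('pics/s2.png',cv2.resize(im[135:325,150:510],None,fx=2.2,fy=2.2))"
```

```text
(array([-0.0119, -0.0864,  0.0859]), [[-0.998, -0.069, 0.0], [-0.069, 0.998, 0.0], [-0.0, -0.0, -1.0]], array([ 0.31, -0.47,  0.25]), 4.325)
```

View pics/s2.png

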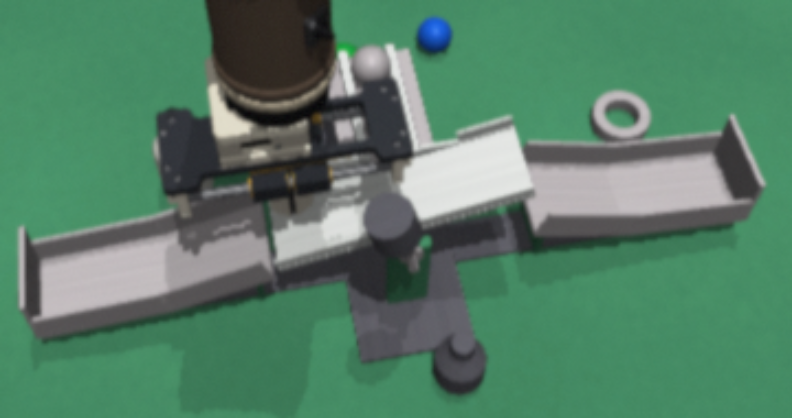

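Gate has rocked over: weight now leans to -y (crop 390,220), +y end up. Retreat up and go behind the rear ball.

```bash
python3 -c "
from h import *
print(move(-.185,.001,.2),move(-.185,.001,.112))"
```

```text
(array([ 173.1,   87.2, -114.1]), 'twist', np.float64(-0.001)) (array([173.2,  87.2, -26.1]), 'twist', np.float64(-0.001))
```

Request:
{"name": "move_arm", "arguments": {"steps": [[0, 0, -20, 0], [0, 0, -55, 0], [0, 0, -90, 0], [5, 3, -112, 0], [25, 13, -114, 0], [60, 30, -114, 0], [100, 50, -114, 0], [140, 71, -114, 0], [165, 83, -114, 0], [173, 87, -110, 0], [173, 87, -95, 0], [173, 87, -75, 0], [173, 87, -55, 0], [173, 87, -38, 0], [173, 87, -28, 0], [173, 87, -26, 0], [173, 87, -26, 0]]}}

```text
clock: 6.5
position: [0.4743, 0.0232, 0.2898]
ee_rot: [-0.108, 3.139, -0.0]
force: [-0.1, 0.1, 0.1]
width: 0.002
```

```bash
python3 -c "
from h import *
import cv2
print(tip());print(move(-.155,.001,.113))
im=arm.get_image('wrist')[:,:,::-1];cv2.imwrite('pics/w3.png',im)
im=arm.get_image('scene')[:,:,::-1];cv2.imwrite('pics/s3.png',cv2.resize(im[135:325,150:510],None,fx=2.2,fy=2.2))
im=arm.get_image('top')[:,:,::-1];cv2.imwrite('pics/t3.png',cv2.resize(im[120:285,170:445],None,fx=2.9,fy=2.9))"
```

```text
(array([-0.1845,  0.0006,  0.1118]), [[-0.998, -0.069, 0.0], [-0.069, 0.998, -0.0], [-0.0, -0.0, -1.0]], array([-0.11,  0.08,  0.09]), 6.5)
(array([-29.6,   0.4,  -1.2]), 'twist', np.float64(-0.001))
```

View pics/s3.png

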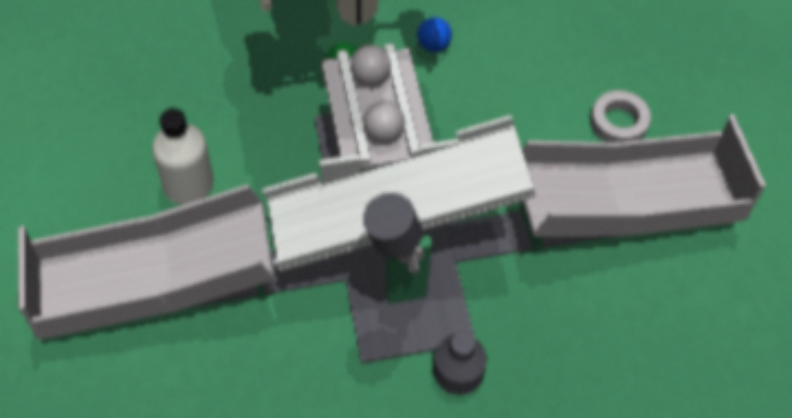

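View pics/t3.png

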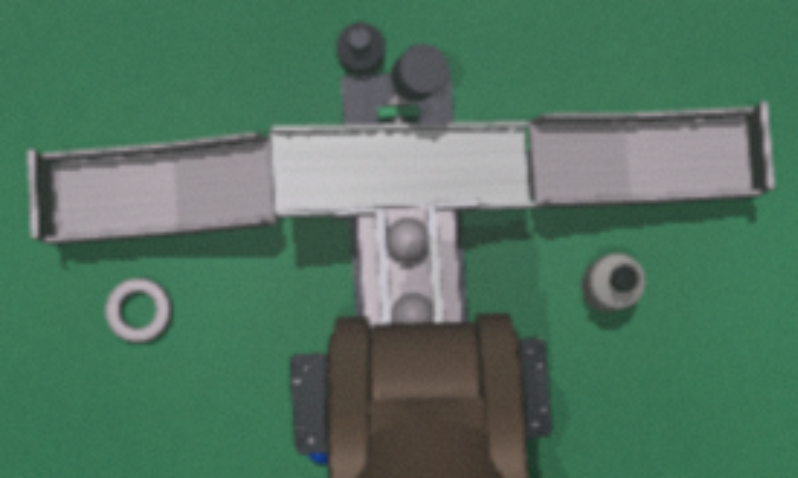

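View pics/w3.png

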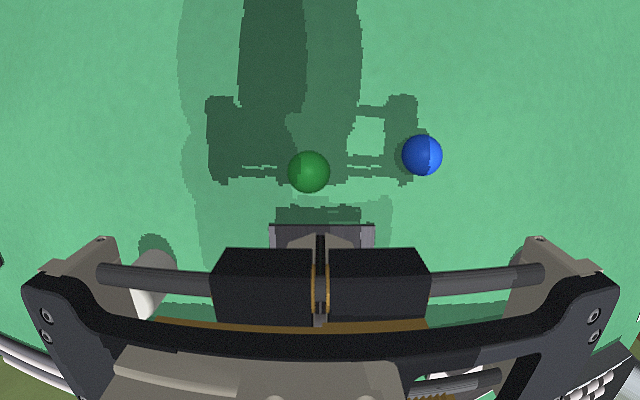

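Both balls still lie on the shelf (top crop 407,240 and 412,308), gate over, path clear. Pushing slowly.

Request:
{"name": "move_arm", "arguments": {"steps": [[-6, 0, 0, 0], [-14, 0, 0, 0], [-22, 0, 0, 0], [-28, 0, 0, 0], [-32, 0, 0, 0], [-36, 0, 0, 0], [-40, 0, 0, 0], [-44, 0, 0, 0], [-48, 0, 0, 0], [-52, 0, 0, 0], [-56, 0, 0, 0], [-60, 0, 0, 0], [-64, 0, 0, 0], [-68, 0, 0, 0], [-72, 0, 0, 0], [-76, 0, 0, 0]]}}

```text
clock: 8.65
position: [0.5501, 0.0286, 0.2897]
ee_rot: [-0.108, 3.14, 0.0]
force: [-1.2, -0.5, 1.2]
width: 0.003
```

```bash
cat > look.py <<'E'
from h import *
import cv2,sys
print(tip())
im=arm.get_image('scene')[:,:,::-1];cv2.imwrite(f'pics/s{sys.argv[1]}.png',cv2.resize(im[135:325,150:510],None,fx=2.2,fy=2.2))
E
python3 look.py 4
```

```text
(array([-0.1086,  0.0007,  0.1117]), [[-0.998, -0.069, 0.0], [-0.069, 0.998, 0.0], [-0.0, 0.0, -1.0]], array([-1.25, -0.48,  1.17]), 8.65)
```

View pics/s4.png

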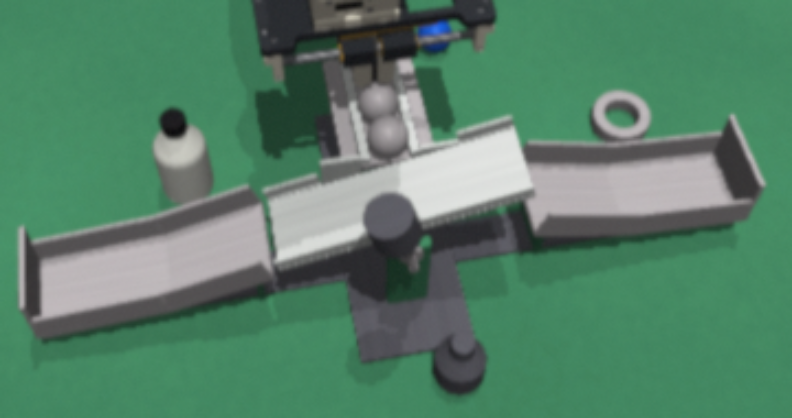

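The two balls touch and move ahead (crop 378,103 and 387,136).

Request:
{"name": "move_arm", "arguments": {"steps": [[-4, 0, 0, 0], [-8, 0, 0, 0], [-12, 0, 0, 0], [-16, 0, 0, 0], [-20, 0, 0, 0], [-24, 0, 0, 0], [-27, 0, 0, 0], [-30, 0, 0, 0], [-32, 0, 0, 0], [-34, 0, 0, 0], [-34, 0, 0, 0], [-34, 0, 0, 0], [-34, 0, 0, 0]]}}

```text
clock: 10.32
position: [0.5836, 0.0309, 0.2897]
ee_rot: [0.108, -3.14, -0.0]
force: [-0.4, 0.2, -0.5]
width: 0.003
```

```bash
python3 look.py 5
```

```text
(array([-0.075 ,  0.0007,  0.1117]), [[-0.998, -0.069, -0.0], [-0.069, 0.998, 0.0], [0.0, 0.0, -1.0]], array([-0.41,  0.16, -0.54]), 10.325)
```

View pics/s5.png

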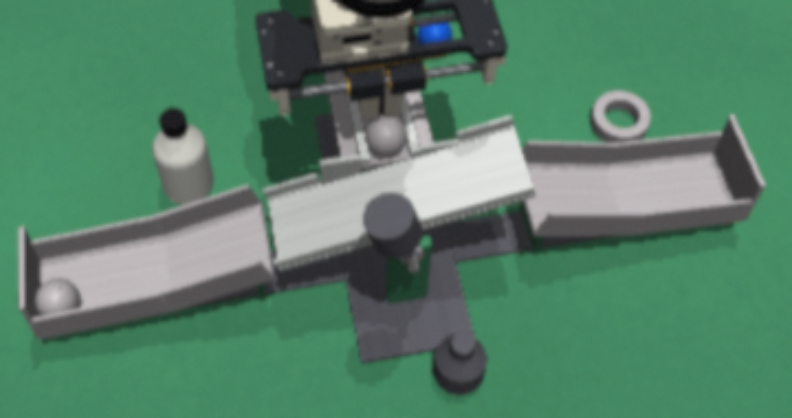

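Front ball is in the -y tray (crop 57,298); the rear one waits at the edge (387,136). Pushing it on.

Request:
{"name": "move_arm", "arguments": {"steps": [[-4, 0, 0, 0], [-8, 0, 0, 0], [-12, 0, 0, 0], [-16, 0, 0, 0], [-20, 0, 0, 0], [-24, 0, 0, 0], [-27, 0, 0, 0], [-30, 0, 0, 0], [-33, 0, 0, 0], [-36, 0, 0, 0], [-36, 0, 0, 0], [-36, 0, 0, 0], [-36, 0, 0, 0]]}}

```text
clock: 12.0
position: [0.6195, 0.0334, 0.2897]
ee_rot: [0.109, -3.14, -0.0]
force: [0.2, -0.1, -0.3]
width: 0.006
```

```bash
python3 look.py 6
```

```text
(array([-0.039 ,  0.0006,  0.1117]), [[-0.998, -0.069, -0.0], [-0.069, 0.998, 0.0], [0.0, 0.0, -1.0]], array([ 0.23, -0.06, -0.25]), 12.0)
```

View pics/s6.png

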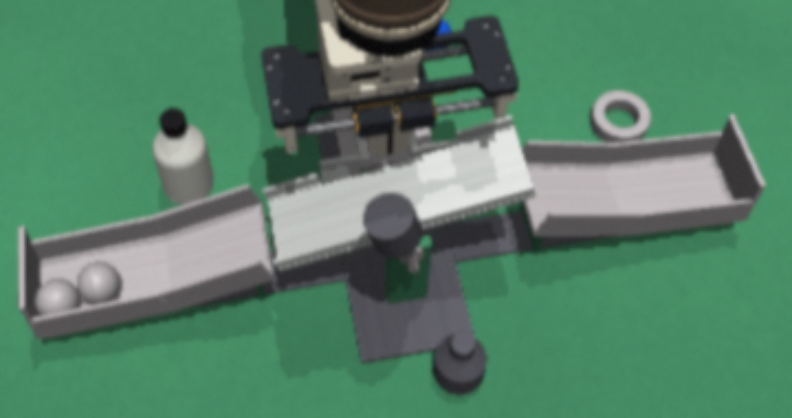

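Both balls are in the -y tray (crop 57,298 and 99,283). Lifting clear (up, then back).

Request:
{"name": "move_arm", "arguments": {"steps": [[3, 0, -10, 0], [6, 0, -30, 0], [10, 0, -60, 0], [20, 0, -90, 0], [40, 0, -105, 0], [65, 0, -110, 0], [90, 0, -110, 0], [110, 0, -110, 0], [120, 0, -110, 0], [120, 0, -110, 0], [120, 0, -110, 0], [120, 0, -110, 0]]}}

```text
clock: 13.55
position: [0.5005, 0.0252, 0.3997]
ee_rot: [-0.109, 3.14, -0.0]
force: [0.9, -0.1, -0.5]
width: -0.001
```

```bash
python3 look.py 7
python3 - <<'E'
from h import *
import cv2
im=arm.get_image('top')[:,:,::-1];cv2.imwrite('pics/t7.png',cv2.resize(im[120:285,170:445],None,fx=2.9,fy=2.9))
E
```

```text
(array([-0.1583,  0.0008,  0.2217]), [[-0.998, -0.069, 0.0], [-0.069, 0.998, -0.0], [-0.0, -0.0, -1.0]], array([ 0.93, -0.07, -0.54]), 13.55)
```

View pics/t7.png

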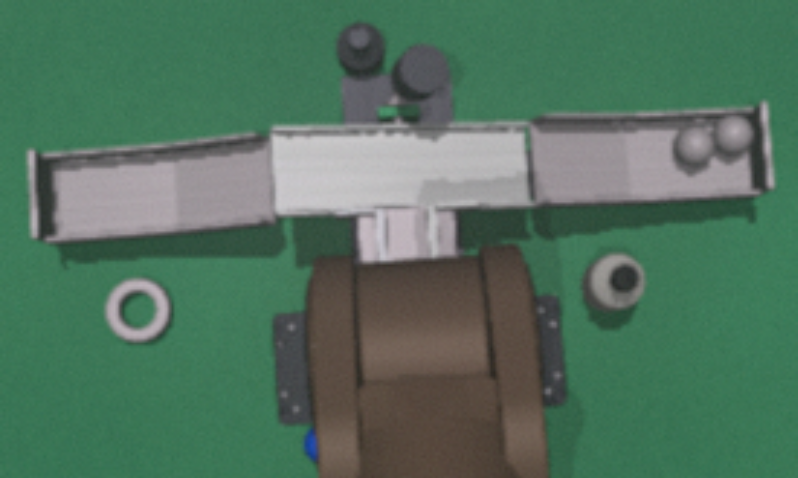

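View pics/s7.png

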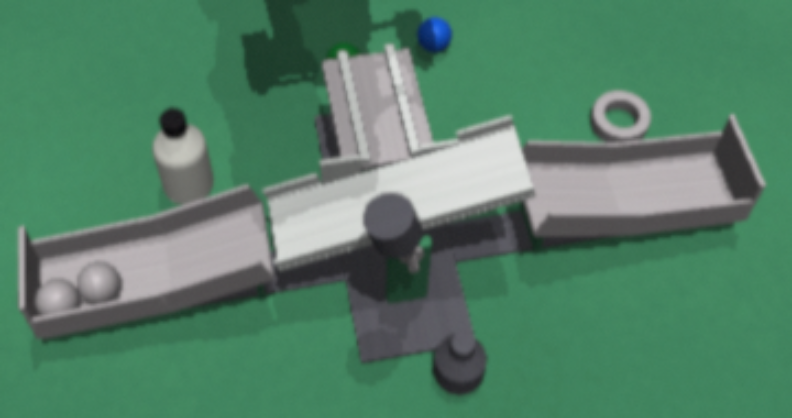

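Run:
```python
from h import *
for p in[(695,147),(734,134)]:print(S(plane("top",(170+p[0]/2.9,120+p[1]/2.9),.05)).round(4))
arm.sign_off()
```

```text
[ 0.0082 -0.2574  0.05  ]
[ 0.0174 -0.2927  0.05  ]
the job is handed in; nothing more can be done
```

The gate now leans to the -y side, both steel balls are in the -y tray, and the job is handed in. I pressed the raised -y end down with the closed fingertips until the gate rocked over. Then I pushed the rear ball slowly along the shelf, which sent the front ball off the edge first and the rear ball after it.

- **Balls:** the last top view puts their centres at y = -257 and -293 mm, x = +8 and +17 mm in the sorter's frame. Both are inside the tray limits. I assumed a height of 50 mm for this.
- **Gate:** in the last scene and top views it is fully over, with its weight on the -y side. I judged this by eye and did not measure the angle.
- **Other objects:** the bottle, the ring and the stepped weight look unmoved.
- **Arm:** it was clear of everything, and the clock stood at about 13.6 s.
- **Disagreement:** I found the tray end walls in two views, and the results were 5 to 12 mm apart because the picked points did not match. I placed the sorter from the top view at the known wall height instead. That agreed with the 620 mm length between the walls to about 4 mm.

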